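# Set the depth stop of the lever press and hold a glued runner down

### The job

A freshly glued white umbrella runner stands in the nest of the bench lever press. First, with the lever still up, turn the black selector knob until its pointer clicks in at the green mark, so that the green depth stop stands under the lever; then push the lever down by its black hand grip until it rests firmly on that stop, without forcing it, and keep it held there while the glue grabs, at least two seconds. Do not let go: finish while still holding the lever down on its stop, and leave the other things on the desk where they are.

Things in the scene. Friction and masses are not known exactly. Their poses are not given: they have to be found in the camera images.
- press: Bench lever press fixed to the desk: petrol-blue base 216 x 215 x 14 mm, fork with the lever's pivot at its back. Origin on the desk under the axis of the nest, z up, x from the hand grip back to the fork, y to the left of someone at the grip. Pivot at x = 85, z = 88 mm, parallel to y; selector axis (vertical) at x = -30, y = -85 mm; coloured marks on the plate round it.
- selector (a joint): Depth selector, rad, positive counterclockwise from above, four notches. Pointer (white line on the knob, black line on the toothed wheel) on the white mark -0.942, yellow -0.314, green +0.314, red +0.942; 0 is along the press's -y; ends +-1.06. Starts at white or yellow. 0.1 N m turns it over a tooth; within 0.2 rad it snaps in. The stop screw of that colour is then under the lever's side arm.
- selector_grip (a point): Point on the selector's vertical axis, inside the upright black bar of its knob, 113 mm above the desk. The bar is 11 mm thick, 40 mm long along the pointer's direction, 32 mm tall (top 123.5 mm above the desk), on a round skirt of 36 mm diameter. Beside it nothing is higher than 92 mm but the lever, 75 mm to its side, which rises to 150 mm at its grip.
- lever (a joint): Travel of the hand lever, rad: 0 fully up (held by its spring), growing as it is pushed down. It meets the white, yellow, green, red stop at about 0.13, 0.18, 0.22, 0.26; level at 0.22. It takes 3 to 6 N at the grip on the way down and rises when let go. The stop gives about 2 mm at the grip under 20 N; 10 to 25 N in all is a firm hold, over 60 N is forcing it.
- lever_grip (a point): Middle of the top face of the lever's black hand grip, a rounded block 36 x 84 x 20 mm (84 along the press's y), 220 mm from the pivot; moves with the lever. With the lever up about 146 mm above the desk; on the green stop at x = -135, y = 0, z = 98 mm in the press's frame. Free space under it, and 25 mm and more round it.
- white_runner: White plastic umbrella runner (tube-shaped hub), 24 mm diameter, 36 mm tall, standing upright in the nest; origin at the centre of its underside, 42 mm above the desk on a spring-loaded ejector. The lever's foot presses it down; on the green stop the underside is about 28 mm above the desk.
- nest_mouth (a point): Centre of the mouth of the steel nest, a collar of 43 mm diameter with a 25 mm bore, 53 mm above the desk.
- black_runner: Black plastic umbrella runner, 24 mm diameter, 36 mm tall, standing loose on the desk to the left; origin at the centre of its underside. Leave it.
- black_spool: Spool of black thread, 41 mm diameter, 50 mm tall, standing on the desk to the left; origin at the centre of its underside. Leave it.
- pliers: Red-handled pliers lying on the desk to the right, 52 x 161 x 10 mm, long along their y; origin at the centre of the underside. Leave them.
- drip_bottle: Small bottle with a red pointed cap, 32 mm diameter, 90 mm tall, standing on the desk to the right; origin at the centre of its underside. Leave it.

How it is judged:
By the outcome, as a careful person would: the job done as asked, in the order asked, and still so for the second after the job is handed in, while the arm keeps its last pose, push and grip.
It also fails if it takes over 51 s, if anything falls off the work surface, if the arm or the gripper's body presses on something with over 40 N, if the wrist force passes 120 N, or if a joint passes its speed limit or range.

### The arm

A 6-joint arm with a two-finger parallel gripper is mounted at the origin on the work surface; the furniture and walls round the work are solid. World frame = base frame: x ahead of the robot, y to its left, z up, the work surface at z = 0. Lengths are in m, angles in rad, forces in N, time in s.
With the tool pointing down it reaches from about 0.35 to 0.85 m from the base axis. Payload 8.1 kg.
Tool frame: the origin (TCP) lies at the very end of the fingers, on their centre line; the grasp point (between the pads) lies 19 mm behind it; z points along the fingers, y is the line along which they close (so a half turn about z gives the same grasp; the last joint's range is limited). The gripper opens to 93 mm and grips with 3 to 60 N. Pads are 15 mm wide; open, the fingers measure 128 mm over their backs; the gripper's body (75 mm by 188 mm) begins 65 mm behind the grasp point.
Start: joints at [-1.274, 0.13, 1.488, -0, 1.523, -0.085], TCP at [0.224, -0.557, 0.219] pointing down, gripper open.
Joint ranges: [-2.96, 2.96], [-0.89, 2.26], [0.02, 2.5], [-1.34, 4.48], [0, 2.73], [-2.66, 2.66]. Speed limits (rad/s): [2.39, 2.39, 2.79, 3.14, 3.14, 3.14].

### API

Orientations are given as a rotation vector (axis times angle).
In Python, from plant import monitor, eyes, ticket gives the robot as it stands.
- The arm moves only by the tool arm_command, never from a script. Its argument "deltas" is a list that holds one entry, the list of rows, each a list of 6 numbers: the shift along the world's x, y, z in cm, then the turn, a rotation vector about the world's x, y, z in degrees. In form: [[[tx, ty, tz, rx, ry, rz], ...]]. A call has 1 to 12 rows; each row shifts and turns the commanded pose from where the row before left it; what a row does not reach is not made up. A row lasts 1/12 s, in which the tool goes at most 41.7 mm and 7.16 degrees, less where a joint would pass 70% of its speed; a pose out of reach is approached as far as the arm can. A call is refused whole if a number of a shift passes 4.17 or a number of a turn 7.16, either way. A call with a gripper value outside its range is refused whole. "gripper" is the opening, from -1 (shut) to 1 (fully open), set as the call begins (left out, the last holds). The fingers move at their own pace and stop on an object; "squeeze" is the grip in N (left out, the last holds). Time passes only in rows, so rows that do not move let the fingers close. It gives the time, the measured TCP pose, the force, the opening and the grip force at its end, in the units of the state.
- monitor.read_state(): the state, without advancing time (a new reading comes with each control period).
- eyes.read_camera(name): name is "side" or "top" or "wrist"; returns the picture (480x640x3 uint8, blue, green, red); there is no depth.
- eyes.camera_model(name): a dict with "fx", "fy", "cx", "cy" (pixels), "rvec" (rotation vector, rad) and "tvec" (3), from world to camera coordinates, as OpenCV has them. Camera axes: x right, y down, z forward; pixel columns grow to the right and rows downward; lengths in m; the calibration is good to about 2 mm. A picture is of the moment at which its call begins: read the wrist's pose just before it. camera_model takes no time and is no camera call; for the wrist camera it gives the pose at the moment of the call.
- ticket.close_job(): hands the job in; it is judged then, once.
The state is a dict: "t": time; "q": joint angles; "dq": joint speeds; "joint_torque": joint torques, N m; "tool_pos": TCP position; "orientation": TCP orientation; "force": force on the tool from outside, world axes, zero at the start; "wrist_torque": the same for the moment, N m; "opening": finger opening in m; "gripper_force": force on a finger pad.
Only numpy, scipy, OpenCV 4.12 (cv2) and the standard library are available. Lean on these libraries where they do the work, as an engineer would, in place of code of your own. Each camera call takes 0.05 s, during which the arm holds its last target. There are 200 camera calls.

## Working session

There is one attempt and no reset: what is moved stays moved. The work goes in short steps, Python scripts to look and compute and a tool call to move; the robot and the scene stay as the last step left them, time stands still between calls to the robot, and variables do not carry over. Pictures are saved under pics/ and viewed, at most 10 in all, crops included, and the job is handed in when it is done.

Besides the shell and the picture viewer there is one more tool, called after "Request:" by a JSON object that holds its "op" and its "data", one argument or row to a line. arm_command: Moves the arm, as the interface text tells. Its arguments: {"type":"object","properties":{"deltas":{"type":"array"},"gripper":{"type":"number"},"squeeze":{"type":"number"}},"required":["deltas"]}

```bash
mkdir -p pics; python3 - <<'E'
from plant import monitor, eyes
import cv2
s=monitor.read_state();print(s['t'],s['tool_pos'],s['orientation'],s['force'],s['opening'])
for n in('top','side'):
    cv2.imwrite(f'pics/{n}0.png',eyes.read_camera(n));print(n,eyes.camera_model(n))
E
```

```text
0.0 [ 0.22341404 -0.5562639   0.21763394] [-3.08282639e+00 -5.95735659e-01  3.21714639e-04] [-0.32871047  0.08484395  0.46511709] 0.09316783154835943
top {'fx': 555.1195891544739, 'fy': 555.1195891544739, 'cx': 324.10079553666316, 'cy': 237.09531664131052, 'rvec': array([ 2.16369014, -2.1324383 ,  0.15586618]), 'tvec': array([-0.02053945,  0.59681085,  1.19950642])}
side {'fx': 576.8618177557387, 'fy': 576.8618177557387, 'cx': 325.7749919106009, 'cy': 236.44270551395118, 'rvec': array([ 0.45273638, -2.61763237,  1.38102299]), 'tvec': array([0.53425004, 0.2082394 , 1.03228792])}
```

View pics/top0.png

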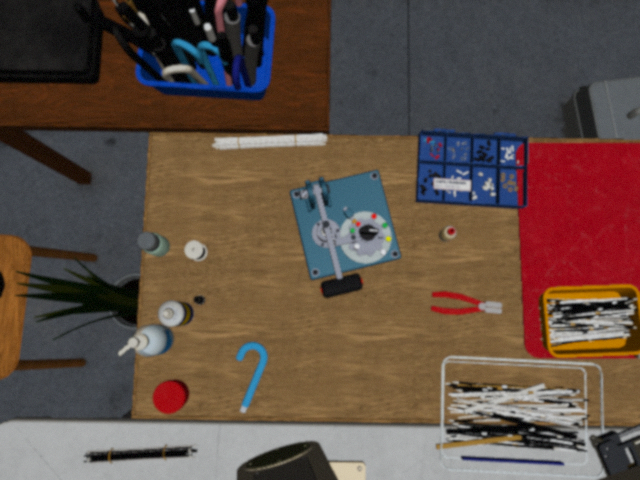

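View pics/side0.png

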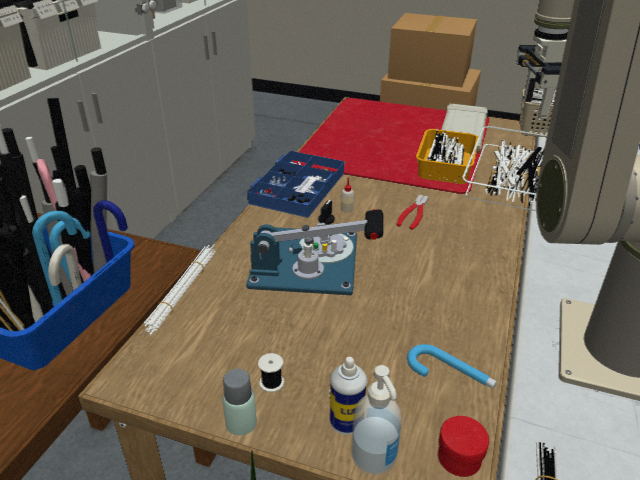

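The top view shows the press with its knob at about (368,234), the hand grip at (341,285) and the fork at (317,193). The side view agrees, with the lever up. I'll zoom in on the top view.

```bash
python3 - <<'E'
import cv2
a=cv2.imread('pics/top0.png')[160:305,280:410]
b=cv2.imread('pics/side0.png')[190:300,240:400]
cv2.imwrite('pics/c1.png',cv2.resize(a,None,fx=4,fy=4,interpolation=cv2.INTER_CUBIC))
cv2.imwrite('pics/c2.png',cv2.resize(b,None,fx=5,fy=5,interpolation=cv2.INTER_CUBIC))
E
```

```text
(no output)
```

View pics/c1.png

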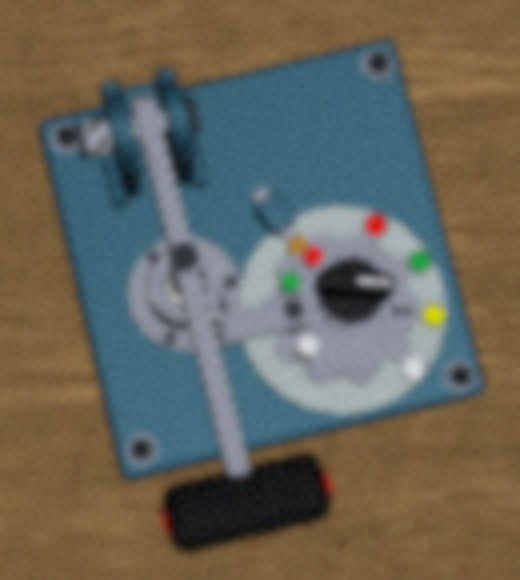

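View pics/c2.png

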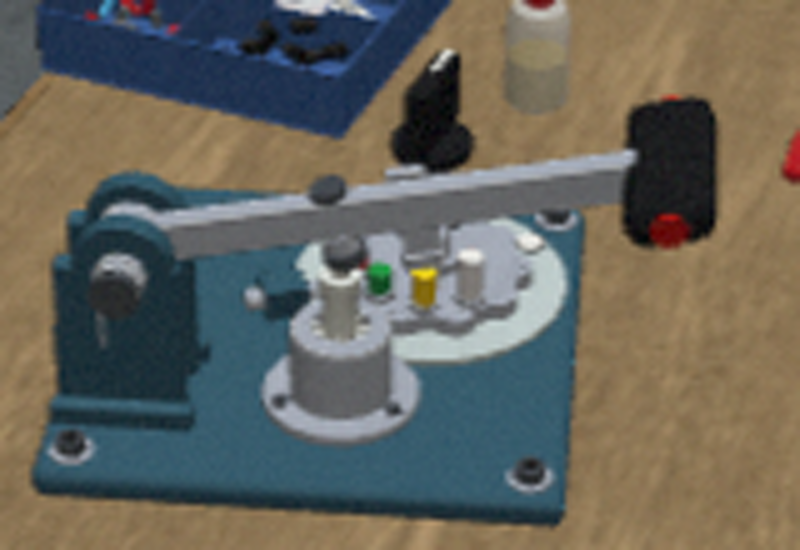

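```bash
cat > h.py <<'E'
import numpy as np, cv2
from plant import eyes
def proj(n,P):
    m=eyes.camera_model(n);K=np.array([[m['fx'],0,m['cx']],[0,m['fy'],m['cy']],[0,0,1.]])
    return cv2.projectPoints(np.array(P,float).reshape(-1,1,3),m['rvec'],m['tvec'],K,None)[0].reshape(-1,2)
E
python3 - <<'E'
from h import *
from scipy.optimize import least_squares
T=lambda u,v:(280+u/4-.4,160+v/4-.4)
S=lambda u,v:(240+u/5-.4,190+v/5-.4)
def W(p,P):
    P=np.array(P,float);c,s=np.cos(p[2]),np.sin(p[2])
    return np.c_[p[0]+c*P[:,0]-s*P[:,1],p[1]+s*P[:,0]+c*P[:,1],P[:,2]]
h,g=.108,.1075
def pts(p):
    bx,by=p[3:5];C=[[bx-h,by+g,.014],[bx-h,by-g,.014],[bx+h,by-g,.014],[bx+h,by+g,.014]]
    return W(p,C+[[-.03,-.085,.1235],[-.1275,0,.146]]),W(p,[[-.03,-.085,.1235],[-.1275,.042,.136]])
ot=[T(125,478),T(485,392),T(392,42),T(42,122),T(355,286),T(247,501)]
os_=[S(445,62),S(669,228)]
def f(p):
    a,b=pts(p);return np.r_[(proj('top',a)-ot).ravel(),(proj('side',b)-os_).ravel()]
r=least_squares(f,[.6,0,.2,0,0],loss='soft_l1')
print(r.x.round(4));print(f(r.x).reshape(-1,2).round(2))
a,_=pts(r.x);print(a.round(4));print(W(r.x,[[-.135,0,.098]]))
E
```

```text
[ 0.6083 -0.0169  0.2498  0.0139 -0.047 ]
[[-0.75  1.1 ]
 [ 1.09  0.59]
 [ 0.94 -1.55]
 [-1.41 -0.58]
 [ 1.16 -0.33]
 [ 0.17  0.14]
 [-0.71  2.21]
 [ 0.4   0.94]]
[[ 0.5021  0.0184  0.014 ]
 [ 0.5553 -0.1899  0.014 ]
 [ 0.7646 -0.1365  0.014 ]
 [ 0.7114  0.0718  0.014 ]
 [ 0.6002 -0.1067  0.1235]
 [ 0.4847 -0.0484  0.146 ]]
[[ 0.47745401 -0.05029856  0.098     ]]
```

Request:
{"op": "arm_command", "data": {
  "deltas": [
    [[2.1, 2.5, 0, 0, 0, 3.6], [2.1, 2.5, 0, 0, 0, 3.6], [2.1, 2.5, 0, 0, 0, 3.6], [2.1, 2.5, 0, 0, 0, 3.6], [2.1, 2.5, 0, 0, 0, 3.6], [2.1, 2.5, 0, 0, 0, 3.6], [2.1, 2.5, 0, 0, 0, 3.6], [2.1, 2.5, 0, 0, 0, 3.6], [2.1, 2.5, 0, 0, 0, 3.6], [2.1, 2.5, 0, 0, 0, 3.6], [2.1, 2.5, 0, 0, 0, 3.6], [2.1, 2.5, 0, 0, 0, 3.6]]
  ],
  "gripper": 0.0,
  "squeeze": 20
}}

```text
t: 1.1
tool_pos: [0.4762, -0.2552, 0.2183]
orientation: [-2.645, -1.693, 0.0]
force: [0.2, -0.6, 0.6]
opening: 0.0465
gripper_force: 0.0
```

Request:
{"op": "arm_command", "data": {
  "deltas": [
    [[2.1, 2.5, 0, 0, 0, 3.6], [2.1, 2.5, 0, 0, 0, 3.6], [2.1, 2.5, 0, 0, 0, 3.6], [2.1, 2.5, 0, 0, 0, 3.6], [2.1, 2.5, 0, 0, 0, 3.6], [2.1, 2.5, 0, 0, 0, 3.6], [0, 0, 0, 0, 0, 0], [0, 0, 0, 0, 0, 0]]
  ]
}}

```text
t: 1.77
tool_pos: [0.6019, -0.1052, 0.2177]
orientation: [-2.281, -2.158, 0.001]
force: [-0.2, -0.1, -0.7]
opening: 0.0466
gripper_force: 0.0
```

```bash
python3 - <<'E'
from plant import monitor, eyes
import cv2
s=monitor.read_state();print(s['t'],s['q'],s['tool_pos'],s['orientation'],s['opening'])
import h
print(h.proj('wrist',[[.6002,-.1067,.1235],[.5989,-.1266,.1235],[.6015,-.0868,.1235]]))
cv2.imwrite('pics/w1.png',eyes.read_camera('wrist'))
E
```

```text
1.7667 [-2.56892207e-01  1.61821592e-01  1.45540184e+00 -4.28465967e-05
  1.52590975e+00 -2.01527062e-01] [ 0.60185667 -0.10518521  0.21770416] [-2.28114143e+00 -2.15822139e+00  1.33412478e-03] 0.04661803921632594
[[313.63388988 248.03384602]
 [313.40349716 276.80107257]
 [313.87277677 218.20602299]]
```

View pics/w1.png

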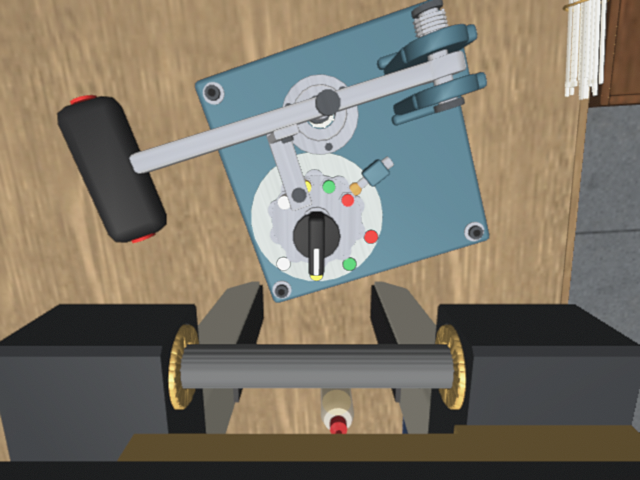

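The wrist view shows the knob bar with its white line running from (316,248) to (316,277), pointing at yellow. It is aligned with the tool and within 2 mm of the prediction. The next moves are to descend and grip.

Request:
{"op": "arm_command", "data": {
  "deltas": [
    [[0, -0.2, -2, 0, 0, 0], [0, 0, -2, 0, 0, 0], [0, 0, -2, 0, 0, 0], [0, 0, -2, 0, 0, 0], [0, 0, -2, 0, 0, 0], [0, 0, -1.5, 0, 0, 0], [0, 0, -0.5, 0, 0, 0], [0, 0, 0, 0, 0, 0], [0, 0, 0, 0, 0, 0]]
  ]
}}

```text
t: 2.57
tool_pos: [0.6014, -0.1097, 0.0992]
orientation: [2.286, 2.154, -0.0]
force: [-0.8, -0.1, 0.2]
opening: 0.0463
gripper_force: 0.0
```

Request:
{"op": "arm_command", "data": {
  "deltas": [
    [[0, 0, 0, 0, 0, 0], [0, 0, 0, 0, 0, 0], [0, 0, 0, 0, 0, 0], [0, 0, 0, 0, 0, 0], [0, 0, 0, 0, 0, 0], [0, 0, 0, 0, 0, 0], [0, 0, 0, 0, 0, 0], [0, 0, 0, 0, 0, 0]]
  ],
  "gripper": -1
}}

```text
t: 3.23
tool_pos: [0.6012, -0.1088, 0.0989]
orientation: [-2.284, -2.156, 0.001]
force: [-5.2, 0.5, 4.9]
opening: 0.011
gripper_force: 20.0
```

Request:
{"op": "arm_command", "data": {
  "deltas": [
    [[0, 0, 0, 0, 0, 3], [0, 0, 0, 0, 0, 3], [0, 0, 0, 0, 0, 3], [0, 0, 0, 0, 0, 3], [0, 0, 0, 0, 0, 3], [0, 0, 0, 0, 0, 3], [0, 0, 0, 0, 0, 3], [0, 0, 0, 0, 0, 3], [0, 0, 0, 0, 0, 3], [0, 0, 0, 0, 0, 3], [0, 0, 0, 0, 0, 3], [0, 0, 0, 0, 0, 3]]
  ]
}}

```text
t: 4.23
tool_pos: [0.6029, -0.1083, 0.0989]
orientation: [1.502, 2.757, 0.003]
force: [5.7, 2.2, -1.5]
opening: 0.0107
gripper_force: 20.0
```

Request:
{"op": "arm_command", "data": {
  "deltas": [
    [[0, 0, 0, 0, 0, 0], [0, 0, 0, 0, 0, 0], [0, 0, 0, 0, 0, 0]]
  ]
}}

```text
t: 4.48
tool_pos: [0.6029, -0.1083, 0.0989]
orientation: [1.505, 2.755, 0.003]
force: [4.9, 1.7, -1.6]
opening: 0.0113
gripper_force: 20.0
```

```bash
python3 - <<'E'
from plant import monitor
import numpy as np
s=monitor.read_state();o=s['orientation'];print(s['t'],s['wrist_torque'],s['tool_pos'],s['force'])
print(2*np.arctan2(o[1],o[0])-np.pi/2-np.pi/2-.25+np.pi/2*1)
E
```

```text
4.4833 [ 2.74487387e-01 -8.01560069e-01 -4.81122324e-04] [ 0.6029398  -0.10827369  0.09891   ] [ 4.85991537  1.65492895 -1.62016865]
0.3206674260173257
```

Request:
{"op": "arm_command", "data": {
  "deltas": [
    [[0, 0, 0, 0, 0, 0], [0, 0, 0, 0, 0, 0], [0, 0, 0, 0, 0, 0], [0, 0, 0, 0, 0, 0], [0, 0, 2, 0, 0, 0], [0, 0, 3, 0, 0, 0], [0, 0, 3, 0, 0, 0], [0, 0, 3, 0, 0, 0], [0, 0, 1, 0, 0, 0], [0, 0, 0, 0, 0, 0], [0, 0, 0, 0, 0, 0]]
  ],
  "gripper": 0
}}

```text
t: 5.4
tool_pos: [0.6017, -0.1089, 0.2183]
orientation: [1.507, 2.756, 0.0]
force: [-0.3, -0.1, -0.8]
opening: 0.0464
gripper_force: 0.0
```

```bash
python3 - <<'E'
from plant import monitor, eyes
import cv2,h
s=monitor.read_state();print(s['t'],s['q'],s['tool_pos'],s['orientation'],s['opening'])
print(h.proj('wrist',[[.6022,-.107,.1235],[.4847,-.0484,.146]]))
cv2.imwrite('pics/w2.png',eyes.read_camera('wrist'))
E
```

```text
5.4 [-2.62850748e-01  1.60778460e-01  1.45551606e+00 -2.32488625e-05
  1.52479730e+00 -8.33044592e-01] [ 0.60167626 -0.10888483  0.21827649] [1.50675262e+00 2.75612197e+00 1.49573035e-04] 0.04636110137947295
[[319.10222698 243.26865406]
 [194.38798832  49.77508171]]
```

View pics/w2.png

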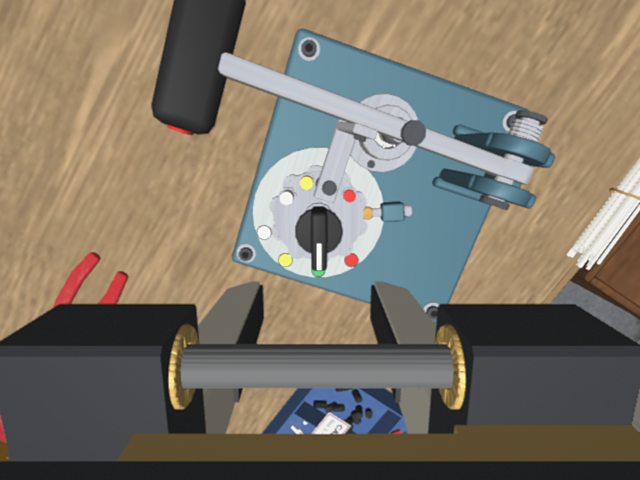

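The wrist view shows the white line at (319,243–270) on the green mark at (318,272), so the selector is set. The grip centre is at about (197,50), as predicted. Next is to go over the grip with the fingers shut.

Request:
{"op": "arm_command", "data": {
  "deltas": [
    [[-1, 0.5, 0, 0, 0, 6], [-1, 0.5, 0, 0, 0, 6], [-1, 0.5, 0, 0, 0, 6], [-1, 0.5, 0, 0, 0, 6], [-1, 0.5, 0, 0, 0, 6], [-1, 0.5, 0, 0, 0, 6], [-1, 0.5, 0, 0, 0, 6], [-1, 0.5, 0, 0, 0, 6], [-1, 0.5, 0, 0, 0, 6], [-1, 0.5, 0, 0, 0, 6], [-1, 0.5, 0, 0, 0, 6], [-1, 0.5, 0, 0, 0, 6]]
  ],
  "gripper": -1
}}

```text
t: 6.45
tool_pos: [0.4796, -0.0483, 0.2156]
orientation: [0.409, -3.11, -0.002]
force: [-0.3, 0.4, 0.8]
opening: 0.0003
gripper_force: 0.0
```

Request:
{"op": "arm_command", "data": {
  "deltas": [
    [[0.2, 0.1, -2, 0, 0, 0], [0, 0, -2, 0, 0, 0], [0, 0, -1.5, 0, 0, 0], [0, 0, 0, 0, 0, 0], [0, 0, 0, 0, 0, 0], [0, 0, 0, 0, 0, 0]]
  ]
}}

```text
t: 6.95
tool_pos: [0.4832, -0.0478, 0.1633]
orientation: [0.401, -3.115, -0.001]
force: [0.2, 0.9, 0.1]
opening: 0.0004
gripper_force: 0.0
```

```bash
python3 - <<'E'
from plant import monitor, eyes
import cv2,h
s=monitor.read_state();print(s['t'],s['q'],s['tool_pos'],s['orientation'],s['opening'],s['force'])
print(h.proj('wrist',[s['tool_pos'],[.4847,-.0484,.146]]))
a=eyes.read_camera('side')[150:310,220:420];w=eyes.read_camera('wrist')
cv2.imwrite('pics/w3.png',cv2.hconcat([cv2.resize(a,(400,320)),cv2.resize(w,(400,320))]))
E
```

```text
6.95 [-2.04149380e-01 -1.49431341e-01  1.86786430e+00 -8.01355160e-06
  1.42442335e+00 -2.03100232e+00] [ 0.48324293 -0.04776479  0.1632945 ] [ 4.00963858e-01 -3.11469282e+00 -6.35287198e-04] 0.0003977723183695748 [0.15488476 0.87205003 0.0923815 ]
[[319.44229285 301.40323398]
 [317.10496286 290.08111111]]
```

View pics/w3.png

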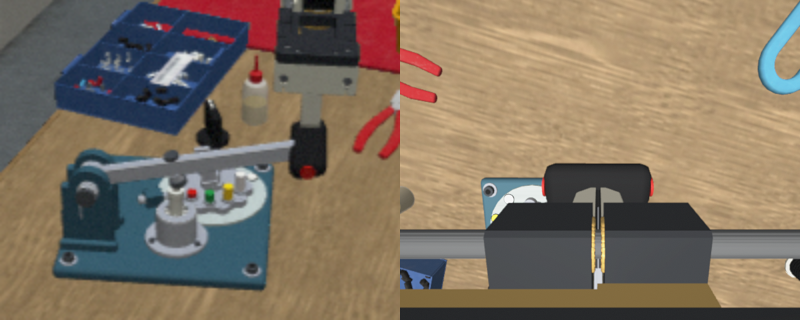

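The fingers are closed, centred on the grip and just above it. The side view shows the green stop near the lever arm. Pressing down along the arc now.

Request:
{"op": "arm_command", "data": {
  "deltas": [
    [[0, 0, -1.2, 0, 0, 0], [0, 0, -0.5, 0, 0, 0], [-0.1, 0, -0.5, 0, 0, 0], [-0.1, 0, -0.5, 0, 0, 0], [-0.1, -0.1, -0.5, 0, 0, 0], [-0.1, 0, -0.5, 0, 0, 0], [-0.1, 0, -0.5, 0, 0, 0], [-0.1, -0.1, -0.5, 0, 0, 0], [-0.1, 0, -0.5, 0, 0, 0], [0, 0, -0.5, 0, 0, 0], [0, 0, 0, 0, 0, 0], [0, 0, 0, 0, 0, 0]]
  ]
}}

```text
t: 8.05
tool_pos: [0.4764, -0.0499, 0.1065]
orientation: [0.401, -3.115, 0.0]
force: [0.5, 0.3, 4.9]
opening: 0.0006
gripper_force: 2.4
```

Request:
{"op": "arm_command", "data": {
  "deltas": [
    [[0, 0, -0.2, 0, 0, 0], [0, 0, -0.2, 0, 0, 0], [0, 0, -0.2, 0, 0, 0], [0, 0, -0.1, 0, 0, 0], [0, 0, 0, 0, 0, 0], [0, 0, 0, 0, 0, 0]]
  ]
}}

```text
t: 8.55
tool_pos: [0.476, -0.05, 0.0997]
orientation: [0.401, -3.114, 0.0]
force: [-3.2, -1.1, 5.5]
opening: 0.0004
gripper_force: 2.8
```

Request:
{"op": "arm_command", "data": {
  "deltas": [
    [[0, 0, -0.1, 0, 0, 0], [0, 0, -0.1, 0, 0, 0], [0, 0, 0, 0, 0, 0], [0, 0, 0, 0, 0, 0]]
  ]
}}

```text
t: 8.88
tool_pos: [0.4759, -0.05, 0.0978]
orientation: [0.401, -3.114, 0.0]
force: [-3.3, -1.4, 7.2]
opening: 0.0004
gripper_force: 3.4
```

Request:
{"op": "arm_command", "data": {
  "deltas": [
    [[0, 0, -0.1, 0, 0, 0], [0, 0, 0, 0, 0, 0], [0, 0, 0, 0, 0, 0], [0, 0, 0, 0, 0, 0]]
  ]
}}

```text
t: 9.22
tool_pos: [0.4759, -0.05, 0.0972]
orientation: [0.401, -3.114, 0.0]
force: [-4.9, 0.0, 10.2]
opening: 0.0004
gripper_force: 5.3
```

Request:
{"op": "arm_command", "data": {
  "deltas": [
    [[0, 0, -0.1, 0, 0, 0], [0, 0, 0, 0, 0, 0], [0, 0, 0, 0, 0, 0], [0, 0, 0, 0, 0, 0]]
  ]
}}

```text
t: 9.55
tool_pos: [0.4759, -0.05, 0.0967]
orientation: [0.401, -3.114, 0.0]
force: [-7.8, -0.1, 15.0]
opening: 0.0006
gripper_force: 7.5
```

Request:
{"op": "arm_command", "data": {
  "deltas": [
    [[-0.1, 0, -0.05, 0, 0, 0], [0, 0, 0, 0, 0, 0], [0, 0, 0, 0, 0, 0], [0, 0, 0, 0, 0, 0]]
  ]
}}

```text
t: 9.88
tool_pos: [0.4759, -0.05, 0.0967]
orientation: [-0.401, 3.115, -0.001]
force: [-5.4, 0.4, 15.0]
opening: 0.0006
gripper_force: 7.4
```

Holding at about 15–17 N. I'll wait about 3 s and then check.

Request:
{"op": "arm_command", "data": {
  "deltas": [
    [[-0.1, 0, -0.05, 0, 0, 0], [0, 0, 0, 0, 0, 0], [0, 0, 0, 0, 0, 0], [0, 0, 0, 0, 0, 0], [0, 0, 0, 0, 0, 0], [0, 0, 0, 0, 0, 0], [0, 0, 0, 0, 0, 0], [0, 0, 0, 0, 0, 0], [0, 0, 0, 0, 0, 0], [0, 0, 0, 0, 0, 0], [0, 0, 0, 0, 0, 0], [0, 0, 0, 0, 0, 0]]
  ]
}}

```text
t: 10.88
tool_pos: [0.4758, -0.05, 0.0967]
orientation: [-0.401, 3.113, -0.001]
force: [-2.2, 0.7, 14.1]
opening: 0.0008
gripper_force: 7.3
```

Request:
{"op": "arm_command", "data": {
  "deltas": [
    [[0, 0, 0, 0, 0, 0], [0, 0, 0, 0, 0, 0], [0, 0, 0, 0, 0, 0], [0, 0, 0, 0, 0, 0], [0, 0, 0, 0, 0, 0], [0, 0, 0, 0, 0, 0], [0, 0, 0, 0, 0, 0], [0, 0, 0, 0, 0, 0], [0, 0, 0, 0, 0, 0], [0, 0, 0, 0, 0, 0], [0, 0, 0, 0, 0, 0], [0, 0, 0, 0, 0, 0]]
  ]
}}

```text
t: 11.88
tool_pos: [0.4758, -0.05, 0.0967]
orientation: [-0.401, 3.113, -0.001]
force: [-1.8, -0.2, 14.7]
opening: 0.0005
gripper_force: 7.3
```

Request:
{"op": "arm_command", "data": {
  "deltas": [
    [[0, 0, 0, 0, 0, 0], [0, 0, 0, 0, 0, 0], [0, 0, 0, 0, 0, 0], [0, 0, 0, 0, 0, 0], [0, 0, 0, 0, 0, 0], [0, 0, 0, 0, 0, 0], [0, 0, 0, 0, 0, 0], [0, 0, 0, 0, 0, 0], [0, 0, 0, 0, 0, 0], [0, 0, 0, 0, 0, 0], [0, 0, 0, 0, 0, 0], [0, 0, 0, 0, 0, 0]]
  ]
}}

```text
t: 12.88
tool_pos: [0.4758, -0.05, 0.0967]
orientation: [-0.401, 3.113, -0.001]
force: [-1.4, 0.1, 13.9]
opening: 0.0003
gripper_force: 7.3
```

```bash
python3 - <<'E'
from plant import monitor, eyes
import cv2
s=monitor.read_state();print(s['t'],s['tool_pos'],s['force'])
a=eyes.read_camera('side')[190:300,240:400]
cv2.imwrite('pics/s4.png',cv2.resize(a,None,fx=5,fy=5,interpolation=cv2.INTER_CUBIC))
E
```

```text
12.8833 [ 0.47583097 -0.05003291  0.09671854] [-1.41854994  0.11990138 13.92246584]
```

View pics/s4.png

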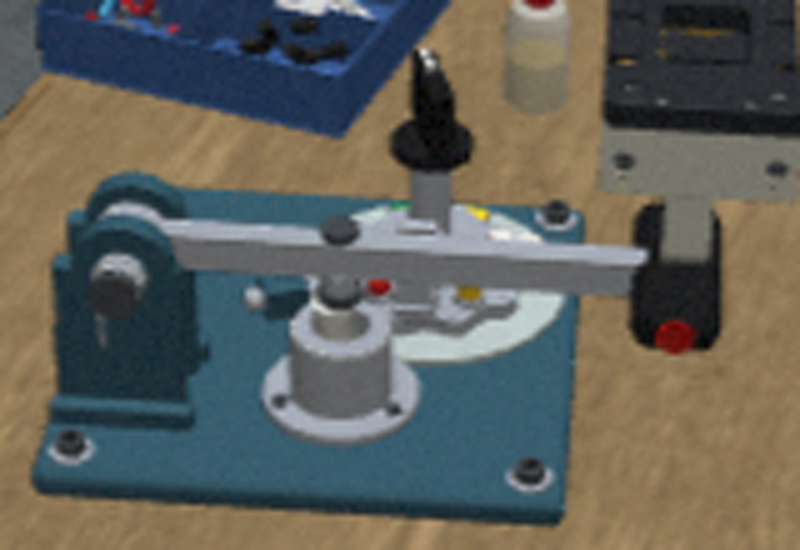

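The lever is level, with its grip at about (675,280). The runner is pressed into the nest at (340,310), and the side arm is on the stop. I'll add a slight margin of force, hold, then hand in.

Request:
{"op": "arm_command", "data": {
  "deltas": [
    [[0, 0, -0.05, 0, 0, 0], [0, 0, 0, 0, 0, 0], [0, 0, 0, 0, 0, 0], [0, 0, 0, 0, 0, 0], [0, 0, 0, 0, 0, 0], [0, 0, 0, 0, 0, 0], [0, 0, 0, 0, 0, 0], [0, 0, 0, 0, 0, 0], [0, 0, 0, 0, 0, 0], [0, 0, 0, 0, 0, 0], [0, 0, 0, 0, 0, 0], [0, 0, 0, 0, 0, 0]]
  ]
}}

```text
t: 13.93
tool_pos: [0.4758, -0.0501, 0.0965]
orientation: [-0.401, 3.113, -0.002]
force: [-2.5, 0.7, 16.8]
opening: 0.0008
gripper_force: 8.5
```

Request:
{"op": "arm_command", "data": {
  "deltas": [
    [[0, 0, 0, 0, 0, 0], [0, 0, 0, 0, 0, 0], [0, 0, 0, 0, 0, 0], [0, 0, 0, 0, 0, 0], [0, 0, 0, 0, 0, 0], [0, 0, 0, 0, 0, 0], [0, 0, 0, 0, 0, 0], [0, 0, 0, 0, 0, 0], [0, 0, 0, 0, 0, 0], [0, 0, 0, 0, 0, 0], [0, 0, 0, 0, 0, 0], [0, 0, 0, 0, 0, 0]]
  ]
}}

```text
t: 14.93
tool_pos: [0.4758, -0.0501, 0.0965]
orientation: [-0.401, 3.113, -0.002]
force: [-3.3, 0.0, 17.0]
opening: 0.0004
gripper_force: 8.5
```

Request:
{"op": "arm_command", "data": {
  "deltas": [
    [[0, 0, 0, 0, 0, 0], [0, 0, 0, 0, 0, 0], [0, 0, 0, 0, 0, 0], [0, 0, 0, 0, 0, 0], [0, 0, 0, 0, 0, 0], [0, 0, 0, 0, 0, 0], [0, 0, 0, 0, 0, 0], [0, 0, 0, 0, 0, 0]]
  ]
}}

```text
t: 15.6
tool_pos: [0.4758, -0.05, 0.0965]
orientation: [-0.401, 3.113, -0.001]
force: [-4.2, 1.3, 17.0]
opening: 0.0006
gripper_force: 8.5
```

```bash
python3 -c "
from plant import ticket
print(ticket.close_job())"
```

```text
the job is handed in; nothing more can be done
None
```

The job is handed in: the selector was turned to green with the lever up, then the lever was pushed onto the green stop and held there for over 5 s. The arm was still holding it at about 17 N at hand-in (15.6 s), and no other item on the desk was touched.

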